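# Mount the cordless light bar on the desk post's quick coupler

## Robot

A 6-joint arm with a two-finger parallel gripper is mounted at the origin on the work surface. World frame = base frame: x ahead of the robot, y to its left, z up, the work surface at z = 0. Lengths are in m, angles in rad, forces in N, time in s.
With the tool pointing down it reaches from about 0.35 to 0.775 m from the base axis. Payload 5.5 kg.
Tool frame: the origin (TCP) lies between the finger pads; the fingertips stand 11 mm ahead of it and the grasp point (between the pads) lies 8 mm behind it (tips_ahead is the distance from the TCP to the fingertips, in m); z points along the fingers, y is the line along which they close (so a half turn about z gives the same grasp; the last joint's range is limited). The gripper opens to 85 mm and grips with 20 to 120 N. Pads are 22 mm wide; open, the fingers measure 114 mm over their backs; the gripper's body (76 mm by 85 mm) begins 54 mm behind the grasp point. The pads swing forward as they close: fully open they stand 13 mm farther back than shut.
Start: joints at [-1.415, 0.313, 0.046, 1.304, 0, 1.431], TCP at [0.168, -0.55, 0.242] pointing down, gripper open.
Joint ranges: [-2.76, 2.76], [-0.86, 1.69], [-1.03, 1.26], [-2.2, 2.34], [-1.47, 1.5], [-3.14, 3.14]. Speed limits (rad/s): [2.57, 2.57, 3.14, 3.14, 3.14, 3.14].

## Interface

Orientations are given as a unit quaternion [w, x, y, z].
In Python, from workcell import * gives the robot as it stands. The module is installed in compiled form; this text tells all that it offers.
- The arm moves only by the tool jog_arm, never from a script. Its argument "moves" is a list of rows, each an object with "fingers": the closure, from 0 (fully open) to 1 (shut); "slide": the shift along the tool's x, y, z in mm, a list of three; "angular": the turn, a rotation vector about the tool's x, y, z in degrees, a list of three. A call has 1 to 10 rows; each row is the pose to reach, as a shift and turn from the pose commanded when the call began, along the tool's axes at that moment; what a row does not reach only later rows make up. A row lasts 1/12 s, in which the tool goes at most 41.7 mm and 7.16 degrees, less where a joint would pass 70% of its speed; a pose out of reach is approached as far as the arm can. A call with a gripper value outside its range is refused whole. The fingers move at their own pace and stop on an object; "squeeze" is the grip in N (left out, the last holds). Time passes only in rows, so rows that repeat a pose let the fingers close. It gives the time, the measured TCP pose, the force, the opening and the grip force at its end, in the units of the state.
- get_state(): the state, without advancing time (a new reading comes with each control period).
- read_camera(name): name is "scene" or "top"; returns a dict with "color" (400x640x3 uint8, red, green, blue), "fovy" (degrees; the focal length in pixels is half the picture's height over the tangent of half this angle, whatever the lens; pixels are square), "cx", "cy" (the principal point, pixels), "world_from_camera" (4x4, takes a point from camera to world coordinates). Camera axes: x right, y down, z forward; pixel columns grow to the right and rows downward; lengths in m; the calibration is good to about 2 mm. A picture is of the moment at which its call begins. There is no depth.
- hand_in(): hands the job in; it is judged then, once.
Trained networks look in a picture, given as the dict that the camera call returned (one of the last four; its "shot" number tells which), for a name from the list of things; names that differ only in an ending like _2 or _b are one class to them, and where a whole thing is asked for, a point or a joint stands for the part that bears it (a point fixed in the world has none). Each returns a list of dicts, best first, with "p" (0 to 1); they miss things now and then, are a little off and sometimes report something else, mostly with a low value. They report only what shows in the picture. A call takes as long as a camera call. They do not tell look-alikes from the thing itself.
- look_for(target, picture): "point" ([column, row] in pixels, amid what is visible of it).
- tip_of(target, picture): "point" ([column, row] in pixels: a listed point, or the origin of a listed thing).
The state is a dict: "clock": time; "joint_pos": joint angles; "qvel": joint speeds; "tau": joint torques, N m; "tcp_pos": TCP position; "orientation": TCP orientation; "wrist_force": force on the tool from outside, world axes, zero at the start; "ft_torque": the same for the moment, N m; "finger_gap": finger opening in m; "grip_force": force on a finger pad.
Only numpy, scipy, OpenCV 4.12 (cv2) and the standard library are available. Lean on these libraries where they do the work, as an engineer would, in place of code of your own. Each camera call takes 0.05 s, during which the arm holds its last target. There are 200 camera calls.

## Task

Mount the cordless light bar on the desk post: pull the coupler's spring sleeve down until it catches and stays down by itself, then take the light bar out of its charging base, set its square stud in the socket, feeling for the angle at which it drops in, and press it fully home so that the sleeve springs back up and locks it. Do it by feel without forcing anything, let go of the lamp, and leave the other things on the desk where they are.

Things in the scene. Friction and masses are not known exactly. Their poses are not given: they have to be found in the camera images.
- stand: The post, bolted to the desk: a 96 mm square dark steel foot plate, 10 mm thick, and a 28 mm column with an upright quick coupler on top, its mouth facing up. Origin: centre of the foot's underside; z up, x and y along the foot's sides. The brass socket in the coupler swivels stiffly (0.25 N m). Pressing the lamp on the post with more than 50 N harms them.
- coupler_mouth (a point): Centre of the socket's rim, 110 mm above the desk; axes as the post's. The socket is 32 mm wide outside and has a square hole 16.4 mm wide. It has been left turned at some odd angle, its hole's sides at least 11 degrees out of line with the post's x and y axes; this angle is not measured: find it by feel or by eye. A spring plunger's top lies in the hole 22 mm below the rim.
- sleeve_grip (a point): Centre of the coupler's knurled steel sleeve, on its axis, moving with it. The sleeve is a round barrel 38 mm in diameter that reaches 13 mm above and below this point, on a flange 48 mm in diameter and 6 mm thick. With the sleeve up this point is 16 mm below the rim. Grip the barrel from above and pull straight down. With the sleeve up, jaws inside block the hole.
- sleeve (a joint): How far the sleeve is pulled back (down), m: 0 is up, where its spring holds it; 0.0125 is its lower stop. Pulling takes up to 15 N or so; let go from beyond 0.0115 it rests on its catch at about 0.011 and stays. A stud that presses the plunger in (9 to 12 N over 6 mm) frees the catch just before it is home: the sleeve springs up and locks it. Let go, a locked stud rises 1 to 2 mm.
- lamp_grip (a point): Centre of the light bar proper: the level aluminium bar on top of the lamp, 190 mm long (x), 26 mm wide (y), 22 mm tall (z), best pinched here from above across its width. The lamp weighs about 0.18 kg and is balanced. An 18 mm neck goes straight down from the bar's middle to the flange. In the charging base this point is 122 mm above the desk.
- lamp_seat (a point): Centre of the underside of the lamp's round flange (34 mm across, 6 mm thick), 78 mm straight below the bar's centre; axes as the bar's. Fully home, the flange rests on the socket's rim, this point at the coupler mouth. Below it the stud: first 14 mm of 15 mm square, sides along the lamp's x and y, its lower edge tapered. Any of the four ways round will do.
- stud_tip (a point): Lower end of the lamp's stud, 28 mm below the flange's underside. Upwards from here: a round nose 14.2 mm across and 8 mm long with a chamfered tip, a 9.4 mm neck 6 mm long, then the square. The nose enters the socket at any angle; a square out of line by more than about 5 degrees comes to rest on the rim with the flange 12 to 14 mm above it.
- dock_well (a point): Centre of the top of the black charging base: a 90 mm square block, 44 mm high, fixed to the desk, with a round well 24 mm wide and 32 mm deep in which the lamp's stud stands loosely, the flange resting on the top. Lift the lamp straight up by 35 mm to clear it.
- punch: Two-hole paper punch, black, 100 x 120 mm, 62 mm high. Origin: centre of its underside. Not to be disturbed.
- phone: Mobile phone lying flat, 150 x 72 x 9 mm. Origin: centre of its underside. Not to be disturbed.
- clips: Carton of paper fasteners, 72 x 112 x 26 mm. Origin: centre of its underside. Not to be disturbed.
- mouse: Round grey computer mouse, 66 mm wide, 33 mm high. Origin: centre of its underside. Not to be disturbed.
Things that resemble listed ones, but are neither listed nor needed, are in the scene too. There is more than one size of the part that bears lamp_grip; the job needs the smaller. There is more than one size of the stand; the job needs the smaller.

How it is judged:
On the way, in this order (a step that is already met when the one before it is completed fails the run):
1. the sleeve has been pulled down and stays down by itself, with the fingers off it (value of joint sleeve above 0.009 m and contact force between the fingers and stand below 0.3 N), for 0.3 s.
2. the lamp's square stud has dropped into the socket (flange less than 10 mm above the rim) while the sleeve is still down (z of lamp_seat in the frame of coupler_mouth below 0.01 m and horizontal distance between lamp_seat and coupler_mouth below 0.004 m and value of joint sleeve above 0.009 m), for 0.05 s.
At the end, for the whole second after the job is handed in: The lamp stands upright in the coupler at rest and let go, its flange within 3 mm of the socket's rim and 3 mm of its centre, tilted by less than 4 degrees, and the sleeve is fully up (within 1.5 mm), locking it (z of lamp_seat in the frame of coupler_mouth between -0.002 and 0.003 m and horizontal distance between lamp_seat and coupler_mouth below 0.003 m and angle between lamp_grip's own z axis and vertical below 0.07 rad and value of joint sleeve below 0.0015 m and linear speed of lamp below 0.02 m/s); the robot touches nothing.
It fails at once if the lamp is pressed on the post with more than 50 N (contact force between lamp and stand above 50 N).
It fails at once if the lamp is dropped or tipped over (angle between lamp_grip's own z axis and vertical above 0.6 rad).
It fails at once if the punch, phone, carton or mouse is moved by more than 20 mm (distance of any of punch, phone, clips, mouse from where it was at the start of the episode above 0.02 m).
It also fails if it takes over 72 s, if anything falls off the work surface, if the arm or the gripper's body presses on something with over 40 N, if the wrist force passes 120 N, or if a joint passes its speed limit or range.

## Working session

There is one attempt and no reset: what is moved stays moved. The work goes in short steps, Python scripts to look and compute and a tool call to move; the robot and the scene stay as the last step left them, time stands still between calls to the robot, and variables do not carry over. Pictures are saved under pics/ and viewed, at most 10 in all, crops included, and the job is handed in when it is done.

Besides the shell and the picture viewer there is one more tool, called after ">>>" in YAML: its name, and indented under it one key for each argument. jog_arm: Moves the arm, as the interface text tells. Its arguments: {"type":"object","properties":{"moves":{"type":"array","items":{"type":"object","properties":{"fingers":{"type":"number"},"slide":{"type":"array","items":{"type":"number"}},"angular":{"type":"array","items":{"type":"number"}}}}},"squeeze":{"type":"number"}},"required":["moves"]}

```bash
mkdir -p pics; cat > h.py <<'E'
from workcell import *
import numpy as np, cv2
from scipy.spatial.transform import Rotation as R
def K(p):
    f=p["color"].shape[0]/2/np.tan(np.radians(p["fovy"])/2); return f,p["cx"],p["cy"]
def ray(p,uv):
    f,cx,cy=K(p);T=np.array(p["world_from_camera"]);d=T[:3,:3]@np.array([(uv[0]-cx)/f,(uv[1]-cy)/f,1]);return T[:3,3],d
def at(p,uv,z):
    o,d=ray(p,uv);return o+d*(z-o[2])/d[2]
def proj(p,X):
    f,cx,cy=K(p);T=np.array(p["world_from_camera"]);c=T[:3,:3].T@(np.array(X)-T[:3,3]);return [f*c[0]/c[2]+cx,f*c[1]/c[2]+cy]
def save(p,n,box=None,s=1):
    im=p["color"]
    if box: im=im[box[1]:box[3],box[0]:box[2]]
    cv2.imwrite(f"pics/{n}.png",cv2.resize(im[:,:,::-1],None,fx=s,fy=s,interpolation=cv2.INTER_CUBIC))
def tool(X):
    s=get_state();q=s["orientation"];return R.from_quat([q[1],q[2],q[3],q[0]]).inv().apply(np.array(X)-s["tcp_pos"])*1000
E
python3 - <<'E'
from h import *
Z=dict(coupler_mouth=.11,sleeve_grip=.094,lamp_grip=.122,dock_well=.044,stand=0,punch=0,phone=0,clips=0,mouse=0)
for n in ("scene","top"):
    p=read_camera(n);save(p,n);print(n,np.round(np.array(p["world_from_camera"])[:3,3],3),p["fovy"])
    for t,z in Z.items():
        for r in tip_of(t,p):
            if r["p"]>.2: print(t,round(r["p"],2),np.round(r["point"]),np.round(at(p,r["point"],z),3))
s=get_state();print(s)
E
```

```text
scene [ 1.177 -0.445  1.263] 46.43430337172517
coupler_mouth 0.9 [372. 115.] [0.293 0.331 0.11 ]
coupler_mouth 0.41 [425. 159.] [0.541 0.362 0.11 ]
sleeve_grip 0.7 [366. 124.] [0.305 0.299 0.094]
sleeve_grip 0.67 [395. 191.] [0.583 0.21  0.094]
lamp_grip 0.96 [207. 165.] [ 0.208 -0.247  0.122]
lamp_grip 0.95 [260. 223.] [ 0.485 -0.207  0.122]
stand 0.85 [389. 205.] [0.572 0.21  0.   ]
stand 0.69 [368. 145.] [0.321 0.304 0.   ]
punch 0.56 [353. 267.] [ 0.696 -0.017  0.   ]
phone 0.97 [310. 206.] [ 0.439 -0.011  0.   ]
mouse 0.62 [423. 158.] [0.474 0.432 0.   ]
mouse 0.31 [354. 269.] [ 0.701 -0.017  0.   ]
top [ 0.375 -0.024  1.327] 47.32833226910178
coupler_mouth 0.83 [236. 180.] [0.564 0.209 0.11 ]
coupler_mouth 0.77 [201. 264.] [0.339 0.302 0.11 ]
sleeve_grip 0.53 [204. 268.] [0.328 0.3   0.094]
sleeve_grip 0.52 [315. 224.] [ 0.441 -0.001  0.094]
sleeve_grip 0.5 [238. 178.] [0.571 0.205 0.094]
sleeve_grip 0.49 [458. 195.] [ 0.509 -0.391  0.094]
lamp_grip 0.73 [414. 301.] [ 0.231 -0.254  0.122]
lamp_grip 0.65 [389. 203.] [ 0.489 -0.2    0.122]
dock_well 0.95 [383. 206.] [ 0.489 -0.19
[... 317 characters left out ...]
.   ]
{'clock': 1.0, 'joint_pos': array([-1.41460582e+00,  3.13196087e-01,  4.61000697e-02,  1.30358203e+00,
        1.36588248e-05,  1.43119050e+00]), 'qvel': array([ 0.00012848,  0.00154858,  0.00015359, -0.00010793, -0.00023038,
        0.00028046]), 'tau': array([ 1.60542040e-04, -4.80471396e+01,  2.98818523e+01,  2.90782900e-04,
       -1.29002652e-05, -4.79868689e-06]), 'tcp_pos': array([ 0.1676124 , -0.55007832,  0.24232544]), 'orientation': array([5.90824993e-05, 9.89082986e-01, 1.47359573e-01, 7.31959080e-06]), 'wrist_force': array([-0.38628895,  0.08192417, -1.17927345]), 'ft_torque': array([0.04483639, 0.05004687, 0.0122244 ]), 'grip_force': 0.0, 'finger_gap': 0.08535555794544987}
```

View pics/scene.png

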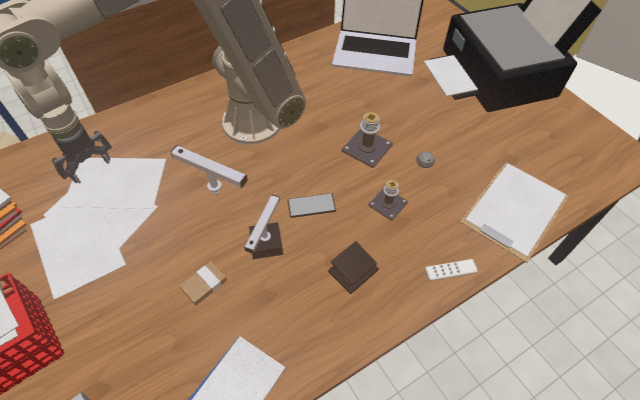

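View pics/top.png

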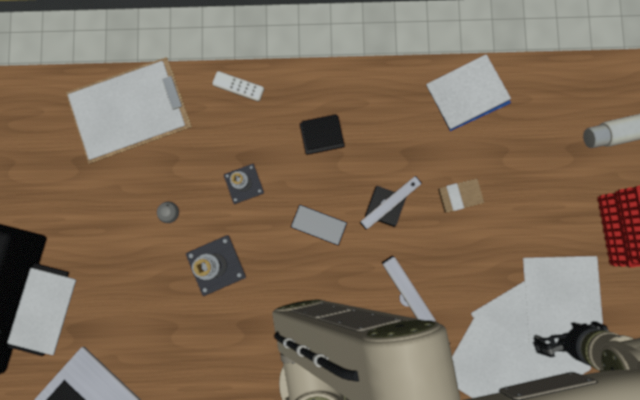

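The candidates are:
- **Stands:** small one at scene (389,205) / top (236,180), and a large one at scene (368,145) / top (205,266).
- **Lamps:** the one in the black base at scene (262,224) / top (391,203), and a longer one standing free at scene (208,166) / top (408,290).

I choose the small stand and the docked lamp, and check both in close crops.

```bash
python3 - <<'E'
from h import *
p=read_camera("scene");t=read_camera("top")
def c(p,u,v,w=28,h=28,s=10):
    return cv2.resize(p["color"][v-h:v+h,u-w:u+w,::-1],(390,290) if 0 else (int(2*w*s*.5),int(2*h*s*.5)),interpolation=cv2.INTER_CUBIC)
a=np.hstack([c(p,390,198),c(t,242,182)]);b=np.hstack([c(p,264,228,38,38,7.368),c(t,390,203,38,38,7.368)])
b=cv2.resize(b,(a.shape[1],a.shape[0]))
cv2.imwrite("pics/crop.png",np.vstack([a,b]));print(a.shape)
for n,q in(("s",p),("t",t)):
  for r in ("coupler_mouth","stand","lamp_grip","lamp_seat","dock_well","stud_tip"):
    for d in tip_of(r,q)[:3]: print(n,r,round(d["p"],2),np.round(d["point"],1))
E
```

```text
(280, 560, 3)
s coupler_mouth 0.8 [390.9 184.3]
s coupler_mouth 0.65 [373.4 117.2]
s stand 0.91 [369.3 147.1]
s stand 0.58 [385.9 207.7]
s lamp_grip 0.79 [258.3 222.4]
s lamp_grip 0.56 [206.2 164.4]
s lamp_seat 0.81 [264.  237.4]
s lamp_seat 0.75 [214.  183.5]
s lamp_seat 0.43 [423.3 160.3]
s dock_well 0.83 [266.2 236.4]
s stud_tip 0.77 [260.4 240.8]
s stud_tip 0.66 [216.9 193.3]
s stud_tip 0.45 [353. 271.]
t coupler_mouth 0.9 [234.3 178.6]
t coupler_mouth 0.74 [201.4 266.2]
t stand 0.91 [238.9 184.2]
t stand 0.58 [215.  264.6]
t lamp_grip 0.87 [389.2 203.1]
t lamp_grip 0.72 [412.6 301.6]
t lamp_seat 0.95 [409.7 294.3]
t lamp_seat 0.61 [382.6 206.9]
t dock_well 0.67 [384.  205.4]
t stud_tip 0.42 [316.1 222.1]
```

View pics/crop.png

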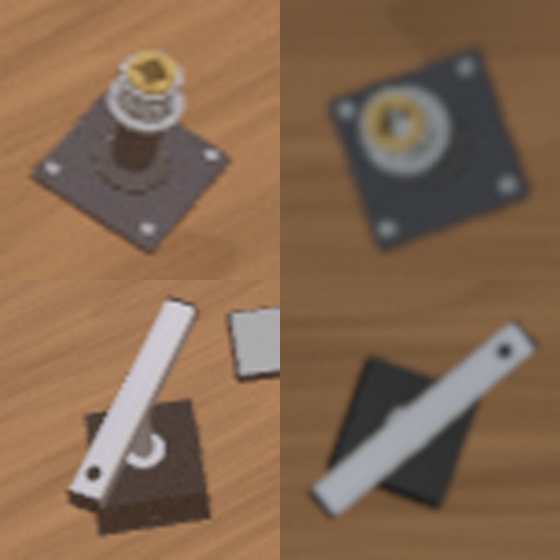

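```bash
python3 - <<'E'
from h import *
p=read_camera("scene");t=read_camera("top")
def rel(o,k,b,pts): return [((x-b[0]+.5)/k-.5+o[0],(y-b[1]+.5)/k-.5+o[1]) for x,y in pts]
F=np.array([at(t,u,.01) for u in rel((214,154),5,(280,0),[(330,100),(478,48),(528,192),(382,248)])])
G=np.array([at(p,u,.01) for u in rel((362,170),5,(0,0),[(33,177),(230,158),(152,251)])])
print(F.round(4),F.mean(0).round(4),[np.linalg.norm(F[i]-F[i-1]).round(4) for i in range(4)]);print(G.round(4),((G[0]+G[1])/2).round(4))
e=[np.degrees(np.arctan2(*(F[i]-F[i-1])[1::-1]))%90 for i in range(4)];print("yaw",np.round(e,1))
B=np.array([at(t,u,.133) for u in rel((352,165),3.684,(280,280),[(515,322),(537,345),(310,490),(333,515)])])
print(B.round(4),B.mean(0).round(4))
C=np.array([at(p,u,.133) for u in rel((226,190),3.684,(0,280),[(168,298),(197,307),(70,492),(102,500)])])
print(C.round(4),C.mean(0).round(4))
# auto segmentation
def seg(q,box,f,z):
    x0,y0,x1,y1=box;im=q["color"][y0:y1,x0:x1].astype(int);m=f(im).astype(np.uint8)
    n,l,s,c=cv2.connectedComponentsWithStats(m);i=1+np.argmax(s[1:,4]);ys,xs=np.where(l==i)
    W=np.array([at(q,(x+x0,y+y0),z)[:2] for x,y in zip(xs,ys)])*1000
    return cv2.minAreaRect(W.astype(np.float32)),len(xs),W.mean(0)
lamp=lambda im:(im.min(2)>120)&(im.max(2)-im.min(2)<45)
print("bar top",seg(t,(352,165,430,241),lamp,.133));print("bar scene",seg(p,(240,190,288,260),lamp,.133))
foot=lambda im:(im[...,0]-im[...,2]<22)
print("foot top",seg(t,(214,154,272,212),foot,.01))
for q,u in((p,(391.5,184.2)),(t,(235,178.8))): print(at(q,u,.11).round(4))
print(at(p,(392,184),.11))
E
```

```text
[[0.5981 0.2638 0.01  ]
 [0.6266 0.1769 0.01  ]
 [0.5409 0.1487 0.01  ]
 [0.5104 0.2339 0.01  ]] [0.569  0.2058 0.01  ] [np.float64(0.0927), np.float64(0.0914), np.float64(0.0902), np.float64(0.0905)]
[[0.541  0.1487 0.01  ]
 [0.5965 0.2672 0.01  ]
 [0.6273 0.1801 0.01  ]] [0.5687 0.208  0.01  ]
yaw [18.8 18.2 18.2 19.7]
[[ 0.5575 -0.2701  0.133 ]
 [ 0.5404 -0.2851  0.133 ]
 [ 0.4408 -0.1193  0.133 ]
 [ 0.4226 -0.135   0.133 ]] [ 0.4903 -0.2024  0.133 ]
[[ 0.4208 -0.1333  0.133 ]
 [ 0.4408 -0.1177  0.133 ]
 [ 0.5391 -0.2811  0.133 ]
 [ 0.5577 -0.2639  0.133 ]] [ 0.4896 -0.199   0.133 ]
bar top (((491.1365661621094, -201.71224975585938), (28.680463790893555, 186.19699096679688), 38.29875946044922), 695, array([ 488.84184126, -200.6423363 ]))
bar scene (((499.5290222167969, -191.1593475341797), (55.3927116394043, 186.40359497070312), 38.958744049072266), 572, array([ 494.7229862 , -202.92169808]))
foot top (((568.2561645507812, 206.44212341308594), (93.41863250732422, 92.53927612304688), 18.86910057067871), 885, array([565.7064049 , 203.70118831]))
[0.5661 0.2077 0.11  ]
[0.5662 0.2112 0.11  ]
[0.56625044 0.20951897 0.11      ]
```

>>> jog_arm:
  moves:
    - {"slide": [29,-29,0],"angular": [0,0,-7]}
    - {"slide": [58,-58,0],"angular": [0,0,-14]}
    - {"slide": [87,-87,0],"angular": [0,0,-21]}
    - {"slide": [116,-116,0],"angular": [0,0,-28]}
    - {"slide": [145,-145,0],"angular": [0,0,-35]}
    - {"slide": [174,-174,0],"angular": [0,0,-42]}
    - {"slide": [203,-203,0],"angular": [0,0,-49]}
    - {"slide": [232,-232,0],"angular": [0,0,-56]}
    - {"slide": [261,-261,0],"angular": [0,0,-63]}
    - {"slide": [290,-290,0],"angular": [0,0,-70]}

```text
schema error: expected keys fingers, slide, angular
```

```bash
python3 -c "
from h import *
print(tool([.568,.2075,.2]),get_state()['joint_pos'])"
```

```text
[ 603.82234096 -607.96321356   42.26244788] [-1.41459857e+00  3.13221737e-01  4.60856023e-02  1.30358890e+00
  1.25744132e-05  1.43120860e+00]
```

>>> jog_arm:
  moves:
    - {"fingers": 0,"slide": [29,-29,0],"angular": [0,0,-7]}
    - {"fingers": 0,"slide": [58,-58,0],"angular": [0,0,-14]}
    - {"fingers": 0,"slide": [87,-87,0],"angular": [0,0,-21]}
    - {"fingers": 0,"slide": [116,-116,0],"angular": [0,0,-28]}
    - {"fingers": 0,"slide": [145,-145,0],"angular": [0,0,-35]}
    - {"fingers": 0,"slide": [174,-174,0],"angular": [0,0,-42]}
    - {"fingers": 0,"slide": [203,-203,0],"angular": [0,0,-49]}
    - {"fingers": 0,"slide": [232,-232,0],"angular": [0,0,-56]}
    - {"fingers": 0,"slide": [261,-261,0],"angular": [0,0,-63]}
    - {"fingers": 0,"slide": [290,-290,0],"angular": [0,0,-70]}

```text
clock: 2.63
tcp_pos: [0.3609, -0.1863, 0.2426]
orientation: [0.001, 0.724, 0.69, 0.0]
wrist_force: [0.2, -0.4, -0.0]
finger_gap: 0.0854
grip_force: 0.0
```

```bash
python3 -c "
from h import *
print(tool([.568,.2075,.2]),get_state()['joint_pos'])"
```

```text
[403.32216456 187.96377406  42.53319678] [-6.74807573e-01 -1.50972508e-02 -3.43126480e-01  1.24158845e+00
 -2.74847874e-05  9.43779523e-01]
```

>>> jog_arm:
  moves:
    - {"fingers": 0,"slide": [37,17,0],"angular": [0,0,0]}
    - {"fingers": 0,"slide": [74,34,0],"angular": [0,0,0]}
    - {"fingers": 0,"slide": [111,51,0],"angular": [0,0,0]}
    - {"fingers": 0,"slide": [148,68,0],"angular": [0,0,0]}
    - {"fingers": 0,"slide": [185,85,0],"angular": [0,0,0]}
    - {"fingers": 0,"slide": [222,102,0],"angular": [0,0,0]}
    - {"fingers": 0,"slide": [259,119,0],"angular": [0,0,0]}
    - {"fingers": 0,"slide": [296,136,0],"angular": [0,0,0]}
    - {"fingers": 0,"slide": [333,153,10],"angular": [0,0,0]}
    - {"fingers": 0,"slide": [370,170,30],"angular": [0,0,0]}

```text
clock: 3.47
tcp_pos: [0.5505, 0.1719, 0.2159]
orientation: [0.001, 0.725, 0.688, 0.002]
wrist_force: [1.3, -0.2, -0.4]
finger_gap: 0.0854
grip_force: 0.0
```

```bash
python3 -c "
from h import *
print(tool([.568,.2075,.096]),get_state()['joint_pos'])
p=read_camera('scene');save(p,'s2',(350,140,440,220),8)
print(tip_of('coupler_mouth',p),tip_of('sleeve_grip',p))"
```

```text
[ 36.37413217  14.98582315 120.03013494] [ 1.63447129e-01  3.20551712e-01 -8.43048393e-03  1.23655697e+00
 -2.74696381e-05  1.78664011e+00]
[{'point': [372.2, 117.8], 'p': 0.81}, {'point': [390.0, 185.2], 'p': 0.78}] [{'point': [390.5, 188.5], 'p': 0.69}, {'point': [368.9, 118.7], 'p': 0.65}]
```

>>> jog_arm:
  moves:
    - {"fingers": 0,"slide": [34,17,0],"angular": [0,0,0]}
    - {"fingers": 0,"slide": [34,17,0],"angular": [0,0,0]}
    - {"fingers": 0,"slide": [34,17,30],"angular": [0,0,0]}
    - {"fingers": 0,"slide": [34,17,60],"angular": [0,0,0]}
    - {"fingers": 0,"slide": [34,17,80],"angular": [0,0,0]}
    - {"fingers": 0,"slide": [34,17,90],"angular": [0,0,0]}
    - {"fingers": 0,"slide": [34,17,90],"angular": [0,0,0]}

```text
clock: 4.2
tcp_pos: [0.5654, 0.2009, 0.1222]
orientation: [-0.001, 0.726, 0.688, -0.002]
wrist_force: [-0.7, -0.9, -0.0]
finger_gap: 0.0854
grip_force: 0.0
```

```bash
python3 -c "
from h import *
print(tool([.568,.2075,.096]),get_state()['wrist_force'])
p=read_camera('scene');t=read_camera('top')
a=[cv2.resize(q['color'][v-30:v+30,u-30:u+30,::-1],None,fx=6,fy=6,interpolation=cv2.INTER_CUBIC) for q,u,v in((p,390,190),(t,240,180))]
cv2.imwrite('pics/s3.png',np.hstack(a))"
```

```text
[ 6.80109487  2.29402277 26.15019355] [-0.65436726 -0.8778934  -0.01640282]
```

View pics/s3.png

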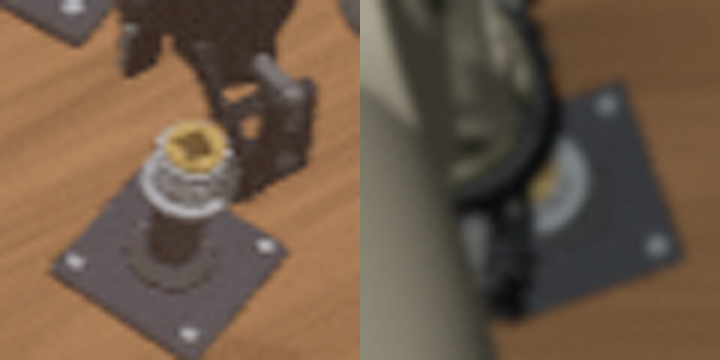

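```bash
python3 -c "
from h import *
s=get_state();print(s['tcp_pos'],s['joint_pos'])
p=read_camera('scene')
q=s['orientation'];r=R.from_quat([q[1],q[2],q[3],q[0]])
for d in ([0,0,0],[0,.043,0],[0,-.043,0],[0,.043,.011],[0,-.043,.011],[0,0,-.062]): 
  X=s['tcp_pos']+r.apply(d);u=np.array(proj(p,X));print(d,X.round(3),u.round(1),((u-[360,160])*6).round())
print(proj(p,[.568,.2075,.11]))
"
```

```text
[0.56752323 0.20160109 0.12518352] [ 2.08171648e-01  4.21208165e-01 -8.90871906e-02  1.05944560e+00
 -1.45900089e-04  1.83311925e+00]
[0, 0, 0] [0.568 0.202 0.125] [390.8 182.4] [185. 134.]
[0, 0.043, 0] [0.61  0.199 0.125] [398.8 192.4] [233. 194.]
[0, -0.043, 0] [0.525 0.204 0.125] [383.1 172.7] [139.  76.]
[0, 0.043, 0.011] [0.61  0.199 0.114] [398.3 194.5] [230. 207.]
[0, -0.043, 0.011] [0.525 0.204 0.114] [382.7 174.9] [136.  89.]
[0, 0, -0.062] [0.567 0.202 0.187] [393.6 169.7] [202.  58.]
[np.float64(391.8193321504068), np.float64(184.66141194289833)]
```

>>> jog_arm:
  moves:
    - {"fingers": 0,"slide": [6,0,0],"angular": [0,0,0]}
    - {"fingers": 0,"slide": [6,0,15],"angular": [0,0,0]}
    - {"fingers": 0,"slide": [6,0,29],"angular": [0,0,0]}
    - {"fingers": 0,"slide": [6,0,29],"angular": [0,0,0]}
    - {"fingers": 0,"slide": [6,0,29],"angular": [0,0,0]}
  squeeze: 20

```text
clock: 4.77
tcp_pos: [0.5674, 0.2085, 0.0956]
orientation: [0.0, 0.726, 0.688, 0.0]
wrist_force: [-0.5, 0.6, -0.1]
finger_gap: 0.0852
grip_force: 0.0
```

>>> jog_arm:
  moves:
    - {"fingers": 1,"slide": [0,0,0],"angular": [0,0,0]}
    - {"fingers": 1,"slide": [0,0,0],"angular": [0,0,0]}
    - {"fingers": 1,"slide": [0,0,0],"angular": [0,0,0]}
    - {"fingers": 1,"slide": [0,0,0],"angular": [0,0,0]}
    - {"fingers": 1,"slide": [0,0,0],"angular": [0,0,0]}
    - {"fingers": 1,"slide": [0,0,0],"angular": [0,0,0]}
  squeeze: 20

```text
clock: 5.27
tcp_pos: [0.5676, 0.2083, 0.0958]
orientation: [0.0, 0.726, 0.688, 0.0]
wrist_force: [-0.9, 0.3, 4.6]
finger_gap: 0.0385
grip_force: 19.9
```

```bash
python3 -c "
from h import *
s=get_state();print(s)
"
```

```text
{'clock': 5.2667, 'joint_pos': array([ 2.18976780e-01,  4.47913888e-01, -1.24394710e-01,  9.97661807e-01,
        1.18336144e-04,  1.84303755e+00]), 'qvel': array([-1.37175833e-03,  6.94247310e-05, -2.09130067e-03, -2.62450245e-03,
       -1.23952795e-03, -8.62146529e-04]), 'tau': array([-4.76108249e-01, -5.02534604e+01,  2.65558559e+01, -7.14043770e-01,
       -1.65451490e-01, -6.68881821e-04]), 'tcp_pos': array([0.56757258, 0.20830278, 0.0958171 ]), 'orientation': array([1.61488030e-04, 7.25685546e-01, 6.88026391e-01, 3.84654685e-04]), 'wrist_force': array([-0.85825269,  0.34985637,  4.56428733]), 'ft_torque': array([ 0.02399667,  0.36936089, -0.0525979 ]), 'grip_force': 19.870491670444608, 'finger_gap': 0.03845722225828528}
```

>>> jog_arm:
  moves:
    - {"fingers": 1,"slide": [0,0,0],"angular": [0,0,0]}
    - {"fingers": 1,"slide": [0,0,2],"angular": [0,0,0]}
    - {"fingers": 1,"slide": [0,0,4],"angular": [0,0,0]}
    - {"fingers": 1,"slide": [0,0,6],"angular": [0,0,0]}
    - {"fingers": 1,"slide": [0,0,8],"angular": [0,0,0]}
    - {"fingers": 1,"slide": [0,0,10],"angular": [0,0,0]}
    - {"fingers": 1,"slide": [0,0,11],"angular": [0,0,0]}
    - {"fingers": 1,"slide": [0,0,11],"angular": [0,0,0]}
  squeeze: 60

```text
clock: 5.93
tcp_pos: [0.5676, 0.2083, 0.0849]
orientation: [0.0, 0.726, 0.688, 0.0]
wrist_force: [-3.6, -0.2, 7.7]
finger_gap: 0.037
grip_force: 60.4
```

>>> jog_arm:
  moves:
    - {"fingers": 1,"slide": [0,0,1],"angular": [0,0,0]}
    - {"fingers": 1,"slide": [0,0,2],"angular": [0,0,0]}
    - {"fingers": 1,"slide": [0,0,2],"angular": [0,0,0]}
    - {"fingers": 1,"slide": [0,0,2],"angular": [0,0,0]}

```text
clock: 6.27
tcp_pos: [0.5676, 0.2084, 0.0838]
orientation: [0.0, 0.726, 0.688, 0.001]
wrist_force: [-4.1, 0.2, 13.8]
finger_gap: 0.0366
grip_force: 60.9
```

>>> jog_arm:
  moves:
    - {"fingers": 1,"slide": [0,0,1],"angular": [0,0,0]}
    - {"fingers": 1,"slide": [0,0,1],"angular": [0,0,0]}
    - {"fingers": 1,"slide": [0,0,1],"angular": [0,0,0]}

```text
clock: 6.52
tcp_pos: [0.5676, 0.2084, 0.0837]
orientation: [0.001, 0.726, 0.688, 0.001]
wrist_force: [-6.5, -1.9, 17.0]
finger_gap: 0.0366
grip_force: 61.4
```

>>> jog_arm:
  moves:
    - {"fingers": 1,"slide": [0,0,1],"angular": [0,0,0]}
    - {"fingers": 1,"slide": [0,0,1.5],"angular": [0,0,0]}
    - {"fingers": 1,"slide": [0,0,1.5],"angular": [0,0,0]}
    - {"fingers": 1,"slide": [0,0,1.5],"angular": [0,0,0]}

```text
clock: 6.85
tcp_pos: [0.5677, 0.2084, 0.0837]
orientation: [0.001, 0.726, 0.688, 0.001]
wrist_force: [-10.0, -1.4, 26.7]
finger_gap: 0.0368
grip_force: 62.1
```

>>> jog_arm:
  moves:
    - {"fingers": 1,"slide": [0,0,-1.5],"angular": [0,0,0]}
    - {"fingers": 1,"slide": [0,0,-2.5],"angular": [0,0,0]}
    - {"fingers": 0,"slide": [0,0,-2.5],"angular": [0,0,0]}
    - {"fingers": 0,"slide": [0,0,-2.5],"angular": [0,0,0]}
    - {"fingers": 0,"slide": [0,0,-2.5],"angular": [0,0,0]}
    - {"fingers": 0,"slide": [0,0,-2.5],"angular": [0,0,0]}
    - {"fingers": 0,"slide": [0,0,-2.5],"angular": [0,0,0]}
    - {"fingers": 0,"slide": [0,0,-2.5],"angular": [0,0,0]}

```text
clock: 7.52
tcp_pos: [0.5673, 0.2081, 0.0815]
orientation: [-0.0, 0.726, 0.688, -0.0]
wrist_force: [0.1, -0.7, -0.4]
finger_gap: 0.0852
grip_force: 0.0
```

>>> jog_arm:
  moves:
    - {"fingers": 0,"slide": [0,0,-30],"angular": [0,0,0]}
    - {"fingers": 0,"slide": [0,0,-60],"angular": [0,0,0]}
    - {"fingers": 0,"slide": [0,0,-100],"angular": [0,0,0]}
    - {"fingers": 0,"slide": [-40,0,-120],"angular": [0,0,0]}
    - {"fingers": 0,"slide": [-80,0,-120],"angular": [0,0,0]}
    - {"fingers": 0,"slide": [-120,0,-120],"angular": [0,0,0]}

```text
clock: 8.02
tcp_pos: [0.5622, 0.0879, 0.2043]
orientation: [0.002, 0.725, 0.689, 0.002]
wrist_force: [0.3, -0.7, -0.6]
finger_gap: 0.0851
grip_force: 0.0
```

```bash
python3 -c "
from h import *
a=[]
for i in range(3):
  p=read_camera('scene');t=read_camera('top');np.savez(f'shot{i}.npz',p=p['color'],t=t['color'])
cv2.imwrite('pics/s4.png',np.hstack([cv2.resize(q['color'][v-15:v+15,u-15:u+15,::-1],(390,390),interpolation=cv2.INTER_CUBIC) for q,u,v in((p,391,187),(t,236,180))]))
print(tool([.490,-.2008,.122]),get_state()['joint_pos'],get_state()['orientation'])
"
```

```text
[-293.02462505  -55.45827555   79.72794947] [ 1.56451382e-02  3.14118903e-01 -5.24426252e-02  1.20462811e+00
  2.40481213e-04  1.63944937e+00] [-2.21604300e-04  7.25597367e-01  6.88119472e-01 -6.34282300e-05]
```

View pics/s4.png

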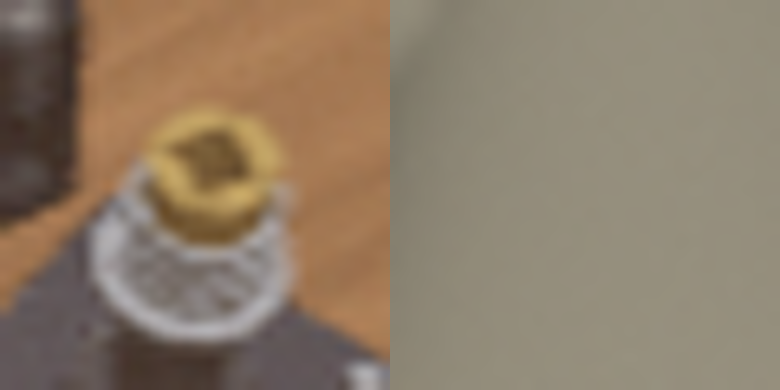

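```bash
python3 - <<'E'
from h import *
from scipy.optimize import least_squares
p=read_camera("scene");c=np.mean([np.load(f"shot{i}.npz")["p"] for i in range(3)],0)
k=13
for uv in [(172,150),(215,122),(250,160),(208,190)]:
    print(at(p,((uv[0]+.5)/k-.5+376,(uv[1]+.5)/k-.5+172),.11).round(4))
g=c[...,0]*.5+c[...,1]*.5
us,vs=np.meshgrid(np.arange(382,403),np.arange(176,198));n=5
off=(np.arange(n)+.5)/n-.5
W=np.array([[[at(p,(u+a,v+b),.11)[:2] for a in off for b in off] for u in us[0]] for v in vs[:,0]])*1000
obs=g[176:198,382:403]
def model(q):
    x,y,th=q[:3];d=W-[x,y];r=np.hypot(d[...,0],d[...,1]);a=np.cos(th)*d[...,0]+np.sin(th)*d[...,1];b=-np.sin(th)*d[...,0]+np.cos(th)*d[...,1]
    sq=1/(1+np.exp((np.maximum(abs(a),abs(b))-8.2)/.3))
    return cv2.GaussianBlur(sq.mean(2),(0,0),.5),r.mean(2)
best=[]
def res(q,full=False):
    m,r=model(q); w=r<13
    A=np.stack([m,np.ones_like(m),*( [(us-us.mean()),(vs-vs.mean())] )],-1)[w]
    s=np.linalg.lstsq(A,obs[w],rcond=None);e=obs[w]-A@s[0]
    return (e**2).mean()**.5,s[0][0]
for deg in range(0,90,5):
    b=min((res((x,y,np.radians(deg)))+(x,y) for x in np.arange(562,573,1.) for y in np.arange(203,214,1.)),key=lambda t:t[0]);print(deg,np.round(b,1))
E
```

```text
[0.5581 0.2032 0.11  ]
[0.5568 0.2169 0.11  ]
[0.5703 0.2172 0.11  ]
[0.5721 0.2033 0.11  ]
0 [  8.7 -76.2 566.  210. ]
5 [ 10.6 -75.7 565.  210. ]
10 [ 12.1 -74.  565.  210. ]
15 [ 13.5 -72.1 565.  210. ]
20 [ 14.6 -68.8 566.  210. ]
25 [ 15.4 -67.5 566.  210. ]
30 [ 15.8 -66.  565.  211. ]
35 [ 15.9 -66.3 565.  211. ]
40 [ 15.8 -66.  565.  211. ]
45 [ 15.5 -67.3 566.  211. ]
50 [ 14.7 -68.8 566.  211. ]
55 [ 13.7 -69.9 566.  210. ]
60 [ 12.5 -71.8 566.  210. ]
65 [ 11.  -73.8 566.  210. ]
70 [  9.3 -75.4 566.  210. ]
75 [  7.8 -76.3 566.  210. ]
80 [  7.1 -78.7 565.  210. ]
85 [  7.4 -76.8 566.  210. ]
```

Crop s4 shows the sleeve resting down, with the brass socket standing out at about (392,183). The square hole fits at about −9° (mod 90). Next is the lamp.

>>> jog_arm:
  moves:
    - {"fingers": 0,"slide": [-37,-7,0],"angular": [0,0,-6]}
    - {"fingers": 0,"slide": [-74,-14,0],"angular": [0,0,-12]}
    - {"fingers": 0,"slide": [-111,-21,0],"angular": [0,0,-18]}
    - {"fingers": 0,"slide": [-148,-28,0],"angular": [0,0,-24]}
    - {"fingers": 0,"slide": [-185,-35,0],"angular": [0,0,-30]}
    - {"fingers": 0,"slide": [-222,-42,0],"angular": [0,0,-36]}
    - {"fingers": 0,"slide": [-259,-49,0],"angular": [0,0,-41]}
    - {"fingers": 0,"slide": [-293,-55,0],"angular": [0,0,-41]}
    - {"fingers": 0,"slide": [-293,-55,15],"angular": [0,0,-41]}
    - {"fingers": 0,"slide": [-293,-55,15],"angular": [0,0,-41]}

```text
clock: 9.2
tcp_pos: [0.4897, -0.2016, 0.1848]
orientation: [-0.002, 0.44, 0.898, 0.0]
wrist_force: [-0.2, 1.2, -1.5]
finger_gap: 0.0854
grip_force: 0.0
```

```bash
python3 - <<'E'
from h import *
p=read_camera("scene");t=read_camera("top")
print(tool([.490,-.2008,.114]),get_state()['joint_pos'],get_state()['orientation'])
cv2.imwrite('pics/s5.png',np.hstack([cv2.resize(q['color'][v-40:v+40,u-40:u+40,::-1],(390,390),interpolation=cv2.INTER_CUBIC) for q,u,v in((p,264,222),(t,390,203))]))
E
```

```text
[-0.63641086 -0.701472   72.35730183] [-5.39109754e-01  2.51017342e-01 -1.77018764e-01  1.14511015e+00
  3.21205431e-04  3.68101008e-01] [-1.15695462e-03  4.38209017e-01  8.98872322e-01  2.60357947e-04]
```

View pics/s5.png

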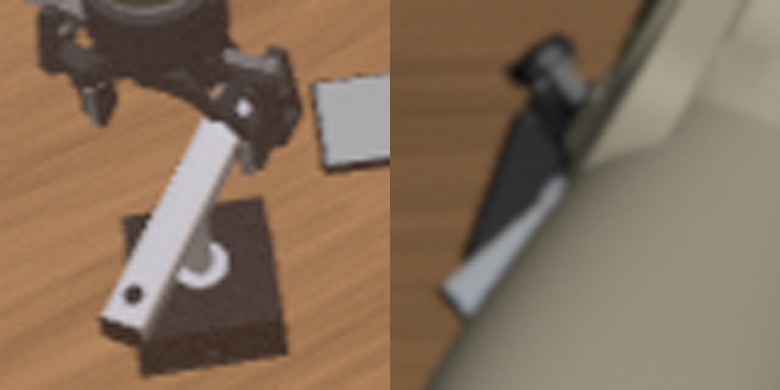

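Crop s5 shows the open fingers straddling the bar, which runs from (118,320) to (225,125) in the crop. They are in line, so I descend.

>>> jog_arm:
  moves:
    - {"fingers": 0,"slide": [0,0,30],"angular": [0,0,0]}
    - {"fingers": 0,"slide": [0,0,55],"angular": [0,0,0]}
    - {"fingers": 0,"slide": [0,0,70],"angular": [0,0,0]}
    - {"fingers": 0,"slide": [0,0,70],"angular": [0,0,0]}
    - {"fingers": 1,"slide": [0,0,70],"angular": [0,0,0]}
    - {"fingers": 1,"slide": [0,0,70],"angular": [0,0,0]}
    - {"fingers": 1,"slide": [0,0,70],"angular": [0,0,0]}
    - {"fingers": 1,"slide": [0,0,70],"angular": [0,0,0]}
    - {"fingers": 1,"slide": [0,0,70],"angular": [0,0,0]}
    - {"fingers": 1,"slide": [0,0,70],"angular": [0,0,0]}
  squeeze: 30

```text
clock: 10.13
tcp_pos: [0.4909, -0.2019, 0.1182]
orientation: [0.001, 0.439, 0.899, -0.0]
wrist_force: [-2.0, -0.9, 4.7]
finger_gap: 0.0258
grip_force: 31.6
```

```bash
python3 - <<'E'
from h import *
p=read_camera("scene")
s=get_state();print({k:np.round(s[k],4) for k in s})
print(at(p,(265.7,235.6),.05))
E
```

```text
{'clock': np.float64(10.1833), 'joint_pos': array([-5.412e-01,  2.983e-01, -2.898e-01,  9.807e-01, -6.000e-04,
        3.676e-01]), 'qvel': array([-0.0012, -0.0004, -0.002 , -0.0012,  0.0021, -0.0032]), 'tau': array([ 6.85600e-01, -4.15161e+01,  2.55645e+01, -4.55500e-01,
        3.79800e-01,  1.45000e-02]), 'tcp_pos': array([ 0.4909, -0.2019,  0.1182]), 'orientation': array([ 9.000e-04,  4.389e-01,  8.985e-01, -4.000e-04]), 'wrist_force': array([-1.8057, -1.1083,  5.1731]), 'ft_torque': array([-0.1426,  0.3805,  0.0039]), 'grip_force': np.float64(31.6621), 'finger_gap': np.float64(0.0255)}
[ 0.49002569 -0.19734327  0.05      ]
```

>>> jog_arm:
  moves:
    - {"fingers": 1,"slide": [0,0,-10],"angular": [0,0,0]}
    - {"fingers": 1,"slide": [0,0,-30],"angular": [0,0,0]}
    - {"fingers": 1,"slide": [0,0,-60],"angular": [0,0,0]}
    - {"fingers": 1,"slide": [0,0,-90],"angular": [0,0,0]}
    - {"fingers": 1,"slide": [0,0,-115],"angular": [0,0,0]}
    - {"fingers": 1,"slide": [0,0,-130],"angular": [0,0,0]}
    - {"fingers": 1,"slide": [0,0,-135],"angular": [0,0,0]}
  squeeze: 50

```text
clock: 10.77
tcp_pos: [0.4915, -0.2018, 0.2554]
orientation: [0.002, 0.439, 0.899, -0.0]
wrist_force: [0.8, -0.2, -2.2]
finger_gap: 0.0255
grip_force: 50.8
```

>>> jog_arm:
  moves:
    - {"fingers": 1,"slide": [14,16,0],"angular": [0,0,3]}
    - {"fingers": 1,"slide": [35,39,0],"angular": [0,0,8]}
    - {"fingers": 1,"slide": [60,68,0],"angular": [0,0,14]}
    - {"fingers": 1,"slide": [86,97,0],"angular": [0,0,20]}
    - {"fingers": 1,"slide": [112,126,0],"angular": [0,0,26]}
    - {"fingers": 1,"slide": [138,155,0],"angular": [0,0,32]}
    - {"fingers": 1,"slide": [164,184,0],"angular": [0,0,38]}
    - {"fingers": 1,"slide": [190,213,0],"angular": [0,0,43]}
    - {"fingers": 1,"slide": [212,238,0],"angular": [0,0,46]}
    - {"fingers": 1,"slide": [230,258,0],"angular": [0,0,46]}

```text
clock: 11.6
tcp_pos: [0.5518, 0.1414, 0.2508]
orientation: [-0.001, 0.755, 0.655, -0.001]
wrist_force: [0.8, 0.0, -2.1]
finger_gap: 0.0255
grip_force: 50.8
```

```bash
python3 - <<'E'
from h import *
s=get_state();print({k:np.round(s[k],4) for k in ('clock','joint_pos','tcp_pos','orientation','wrist_force','ft_torque','finger_gap')})
q=s['orientation'];print(2*np.degrees(np.arctan2(q[2],q[1])),tool([.5676,.2085,.25]))
E
```

```text
{'clock': np.float64(11.6), 'joint_pos': array([1.0970e-01, 3.0230e-01, 5.1700e-02, 1.3222e+00, 6.0000e-04,
       1.8217e+00]), 'tcp_pos': array([0.5518, 0.1414, 0.2508]), 'orientation': array([-9.000e-04,  7.552e-01,  6.555e-01, -7.000e-04]), 'wrist_force': array([ 0.7941,  0.0316, -2.0879]), 'ft_torque': array([-0.0519,  0.007 , -0.0242]), 'finger_gap': np.float64(0.0255)}
81.90766489208121 [68.61698389  6.18499299  0.7679391 ]
```

>>> jog_arm:
  moves:
    - {"fingers": 1,"slide": [28,2,0],"angular": [0,0,0]}
    - {"fingers": 1,"slide": [54,5,0],"angular": [0,0,0]}
    - {"fingers": 1,"slide": [66,6,0],"angular": [0,0,0]}
    - {"fingers": 1,"slide": [66,6,15],"angular": [0,0,0]}
    - {"fingers": 1,"slide": [66,6,25],"angular": [0,0,0]}
    - {"fingers": 1,"slide": [66,6,25],"angular": [0,0,0]}
    - {"fingers": 1,"slide": [66,6,25],"angular": [0,0,0]}

```text
clock: 12.18
tcp_pos: [0.5666, 0.2023, 0.2256]
orientation: [-0.001, 0.755, 0.655, -0.002]
wrist_force: [0.1, 0.4, -1.8]
finger_gap: 0.0251
grip_force: 50.7
```

```bash
python3 - <<'E'
from h import *
p=read_camera("scene");t=read_camera("top")
s=get_state();print({k:np.round(s[k],4) for k in ('clock','tcp_pos','orientation','wrist_force','ft_torque')})
tp=s['tcp_pos'];print(tool([.5676,.2085,.25]))
for n,X in (("seat",tp-[0,0,.0742]),("tip",tp-[0,0,.1022]),("mouth",[.5676,.2085,.11])):
  u=np.array(proj(p,X));print(n,u.round(1),((u-[366,140]+.5)*10-.5).round())
for r in ("lamp_seat","stud_tip","coupler_mouth"): print(r,[(x['p'],np.round(x['point'],1)) for x in tip_of(r,p)[:2]])
save(p,"s6",(366,140,422,200),10)
E
```

```text
{'clock': np.float64(12.2833), 'tcp_pos': array([0.5677, 0.2024, 0.2273]), 'orientation': array([ 0.000e+00,  7.554e-01,  6.553e-01, -1.000e-04]), 'wrist_force': array([ 0.887 ,  0.49  , -2.5074]), 'ft_torque': array([0.0094, 0.0473, 0.006 ])}
[  6.01472918  -0.9203497  -22.74168357]
seat [392.3 176.7] [268. 372.]
tip [391.1 182.3] [255. 428.]
mouth [392.  184.4] [265. 449.]
lamp_seat [(0.77, array([214.2, 186.3])), (0.57, array([391.2, 179.1]))]
stud_tip [(0.63, array([387.9, 179.2])), (0.55, array([215.1, 192.5]))]
coupler_mouth [(0.57, array([390.3, 184.4]))]
```

View pics/s6.png

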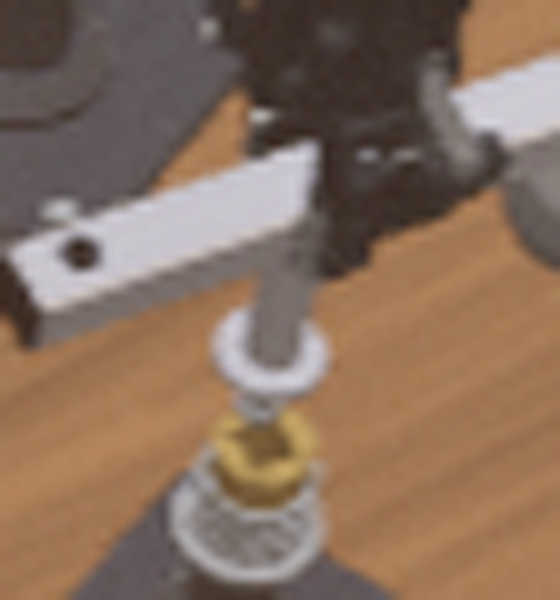

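```bash
cat > fl.py <<'E'
from h import *
from scipy.optimize import minimize
def fit(p,z0):
    """flange centre (x,y) seen by p when its underside is at z0"""
    im=p["color"].astype(float);c0=np.array(proj(p,get_state()["tcp_pos"]*[1,1,0]+[0,0,z0])).round().astype(int)
    u0,v0=c0-11;us,vs=np.meshgrid(np.arange(u0,u0+23),np.arange(v0,v0+23));g=im[v0:v0+23,u0:u0+23]
    th=np.linspace(0,2*np.pi,40)
    def mask(x,y):
        P=[proj(p,[x+.017*np.cos(a),y+.017*np.sin(a),z]) for a in th for z in(z0,z0+.006)]
        H=cv2.convexHull(np.array((np.array(P)-[u0,v0]+.5)*16*8-.5,np.float32)).astype(int)
        m=np.zeros((23*8,23*8),np.uint8);cv2.fillConvexPoly(m,H,255,cv2.LINE_AA,4)
        return cv2.resize(m,(23,23),interpolation=cv2.INTER_AREA)/255.
    w=np.clip((g[...,2]-100)/80,0,1)   # blue: white flange vs wood/brass
    def cost(q):
        m=cv2.GaussianBlur(mask(*q),(0,0),.5);near=cv2.dilate((m>0.02).astype(np.uint8),np.ones((5,5)))>0
        keep=near&((vs>=c0[1]-4))   # lower part, away from the neck and bar
        return ((m-w)[keep]**2).mean()
    t=get_state()["tcp_pos"]
    b=min((cost((t[0]+dx,t[1]+dy)),dx,dy) for dx in np.arange(-.006,.0061,.001) for dy in np.arange(-.006,.0061,.001))
    r=minimize(cost,[t[0]+b[1],t[1]+b[2]],method="Nelder-Mead",options=dict(initial_simplex=[[t[0]+b[1]+a,t[1]+b[2]+c] for a,c in((0,0),(.001,0),(0,.001))]))
    return r.x,r.fun
E
python3 - <<'E'
from fl import *
p=read_camera("scene");z=get_state()["tcp_pos"][2]-.0742
print(get_state()["tcp_pos"])
for dz in(-.003,0,.003): print(dz,fit(p,z+dz))
E
```

```text
[0.56805601 0.20285925 0.22777581]
-0.003 (array([0.5599857 , 0.21085144]), np.float64(0.10623803273976754))
0 (array([0.56181187, 0.20910241]), np.float64(0.10589084512236357))
0.003 (array([0.56371617, 0.2069237 ]), np.float64(0.12217436586367296))
```

>>> jog_arm:
  moves:
    - {"fingers": 1,"slide": [4,-1,0],"angular": [0,0,0]}
    - {"fingers": 1,"slide": [4,-1,0],"angular": [0,0,0]}
    - {"fingers": 1,"slide": [4,-1,6],"angular": [0,0,0]}
    - {"fingers": 1,"slide": [4,-1,11],"angular": [0,0,0]}
    - {"fingers": 1,"slide": [4,-1,13],"angular": [0,0,0]}
    - {"fingers": 1,"slide": [4,-1,15],"angular": [0,0,0]}
    - {"fingers": 1,"slide": [4,-1,17],"angular": [0,0,0]}
    - {"fingers": 1,"slide": [4,-1,17],"angular": [0,0,0]}

```text
clock: 13.15
tcp_pos: [0.5672, 0.2073, 0.2096]
orientation: [0.0, 0.755, 0.656, -0.0]
wrist_force: [0.9, -0.4, -1.9]
finger_gap: 0.0251
grip_force: 50.8
```

>>> jog_arm:
  moves:
    - {"fingers": 1,"slide": [0,0,1],"angular": [0,0,0]}
    - {"fingers": 1,"slide": [0,0,2],"angular": [0,0,0]}
    - {"fingers": 1,"slide": [0,0,2],"angular": [0,0,0]}

```text
clock: 13.4
tcp_pos: [0.5677, 0.2073, 0.2081]
orientation: [0.0, 0.755, 0.656, 0.0]
wrist_force: [1.5, -0.4, -2.1]
finger_gap: 0.0253
grip_force: 50.7
```

>>> jog_arm:
  moves:
    - {"fingers": 1,"slide": [0,0,1],"angular": [0,0,0]}
    - {"fingers": 1,"slide": [0,0,2],"angular": [0,0,0]}
    - {"fingers": 1,"slide": [0,0,3],"angular": [0,0,0]}
    - {"fingers": 1,"slide": [0,0,3],"angular": [0,0,0]}

```text
clock: 13.73
tcp_pos: [0.5677, 0.2073, 0.205]
orientation: [0.0, 0.755, 0.656, 0.0]
wrist_force: [1.9, 0.0, -1.4]
finger_gap: 0.0256
grip_force: 50.7
```

>>> jog_arm:
  moves:
    - {"fingers": 1,"slide": [0,0,1],"angular": [0,0,0]}
    - {"fingers": 1,"slide": [0,0,2],"angular": [0,0,0]}
    - {"fingers": 1,"slide": [0,0,3],"angular": [0,0,0]}
    - {"fingers": 1,"slide": [0,0,3],"angular": [0,0,0]}

```text
clock: 14.07
tcp_pos: [0.5676, 0.2073, 0.202]
orientation: [0.0, 0.755, 0.656, 0.0]
wrist_force: [2.8, -1.4, -1.7]
finger_gap: 0.025
grip_force: 50.7
```

>>> jog_arm:
  moves:
    - {"fingers": 1,"slide": [0,0,1],"angular": [0,0,0]}
    - {"fingers": 1,"slide": [0,0,2],"angular": [0,0,0]}
    - {"fingers": 1,"slide": [0,0,3],"angular": [0,0,0]}
    - {"fingers": 1,"slide": [0,0,3],"angular": [0,0,0]}

```text
clock: 14.4
tcp_pos: [0.5676, 0.2073, 0.1989]
orientation: [0.0, 0.755, 0.656, 0.0]
wrist_force: [3.2, 0.0, -2.4]
finger_gap: 0.0248
grip_force: 50.7
```

>>> jog_arm:
  moves:
    - {"fingers": 1,"slide": [0,0,1],"angular": [0,0,0]}
    - {"fingers": 1,"slide": [0,0,2],"angular": [0,0,0]}
    - {"fingers": 1,"slide": [0,0,2],"angular": [0,0,0]}

```text
clock: 14.65
tcp_pos: [0.5675, 0.2073, 0.1969]
orientation: [0.0, 0.755, 0.656, 0.0]
wrist_force: [3.3, -0.2, -0.9]
finger_gap: 0.0246
grip_force: 50.7
```

>>> jog_arm:
  moves:
    - {"fingers": 1,"slide": [0,0.5,1],"angular": [0,0,0]}
    - {"fingers": 1,"slide": [0,0.5,2],"angular": [0,0,0]}
    - {"fingers": 1,"slide": [0,0.5,2],"angular": [0,0,0]}

```text
clock: 14.9
tcp_pos: [0.5679, 0.2071, 0.1951]
orientation: [0.0, 0.755, 0.656, -0.0]
wrist_force: [3.4, -1.1, -0.1]
finger_gap: 0.0251
grip_force: 50.8
```

>>> jog_arm:
  moves:
    - {"fingers": 1,"slide": [0,0,1],"angular": [0,0,0]}
    - {"fingers": 1,"slide": [0,0,2],"angular": [0,0,0]}
    - {"fingers": 1,"slide": [0,0,2],"angular": [0,0,0]}

```text
clock: 15.15
tcp_pos: [0.5679, 0.2071, 0.1927]
orientation: [0.0, 0.755, 0.656, -0.0]
wrist_force: [4.4, -1.1, -0.3]
finger_gap: 0.0254
grip_force: 50.7
```

>>> jog_arm:
  moves:
    - {"fingers": 1,"slide": [0,0.8,0],"angular": [0,0,0]}
    - {"fingers": 1,"slide": [0,0.8,1],"angular": [0,0,0]}
    - {"fingers": 1,"slide": [0,0.8,2],"angular": [0,0,0]}
    - {"fingers": 1,"slide": [0,0.8,2],"angular": [0,0,0]}

```text
clock: 15.48
tcp_pos: [0.5682, 0.2071, 0.1906]
orientation: [-0.0, 0.755, 0.656, -0.0]
wrist_force: [3.1, -2.2, -1.1]
finger_gap: 0.0249
grip_force: 50.8
```

>>> jog_arm:
  moves:
    - {"fingers": 1,"slide": [0,0,1],"angular": [0,0,0]}
    - {"fingers": 1,"slide": [0,0,2],"angular": [0,0,0]}
    - {"fingers": 1,"slide": [0,0,2],"angular": [0,0,0]}

```text
clock: 15.73
tcp_pos: [0.5683, 0.2072, 0.19]
orientation: [0.0, 0.755, 0.656, 0.0]
wrist_force: [1.4, -1.5, 4.8]
finger_gap: 0.025
grip_force: 51.8
```

>>> jog_arm:
  moves:
    - {"fingers": 1,"slide": [0,0,0.7],"angular": [0,0,0]}
    - {"fingers": 1,"slide": [0,0,1.5],"angular": [0,0,0]}
    - {"fingers": 1,"slide": [0,0,1.5],"angular": [0,0,0]}
    - {"fingers": 1,"slide": [0,0,1.5],"angular": [0,0,0]}

```text
clock: 16.07
tcp_pos: [0.5684, 0.2072, 0.1891]
orientation: [0.0, 0.755, 0.656, 0.0]
wrist_force: [-0.7, -1.9, 7.8]
finger_gap: 0.0249
grip_force: 52.3
```

>>> jog_arm:
  moves:
    - {"fingers": 1,"slide": [0,0,0.7],"angular": [0,0,0]}
    - {"fingers": 1,"slide": [0,0,1.5],"angular": [0,0,0]}
    - {"fingers": 1,"slide": [0,0,2],"angular": [0,0,0]}
    - {"fingers": 1,"slide": [0,0,2],"angular": [0,0,0]}

```text
clock: 16.4
tcp_pos: [0.5684, 0.2072, 0.1874]
orientation: [0.0, 0.755, 0.656, 0.001]
wrist_force: [-0.7, -3.4, 10.2]
finger_gap: 0.0253
grip_force: 52.5
```

```bash
python3 - <<'E'
from h import *
p=read_camera("scene");s=get_state();print(s['tcp_pos'],s['wrist_force'],s['ft_torque'])
save(p,"s7",(366,140,422,200),10)
E
```

```text
[0.5683825  0.20719581 0.18743479] [-0.87532822 -2.65753811  9.98314791] [-0.69372208  0.18870561 -0.05967475]
```

View pics/s7.png

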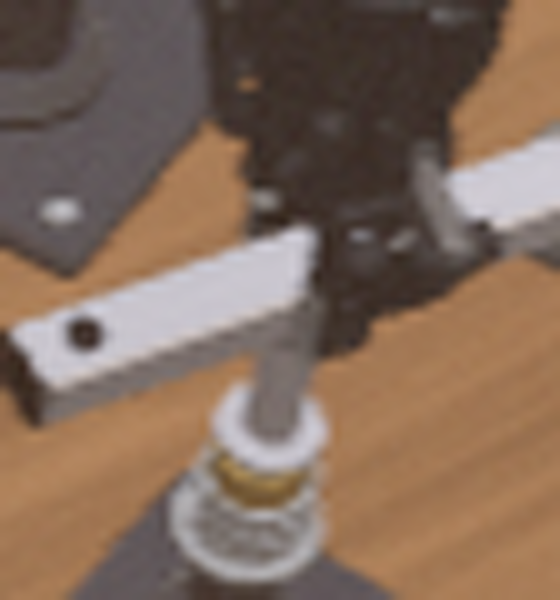

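The view shows the flange (270,425) close over the brass, with the sleeve still down, so the square is in and riding on the plunger. I press on gently.

>>> jog_arm:
  moves:
    - {"fingers": 1,"slide": [0,0,0.7],"angular": [0,0,0]}
    - {"fingers": 1,"slide": [0,0,1.5],"angular": [0,0,0]}
    - {"fingers": 1,"slide": [0,0,2],"angular": [0,0,0]}
    - {"fingers": 1,"slide": [0,0,2],"angular": [0,0,0]}

```text
clock: 16.78
tcp_pos: [0.5684, 0.2071, 0.1854]
orientation: [0.0, 0.755, 0.656, 0.001]
wrist_force: [-0.0, -2.6, 10.1]
finger_gap: 0.025
grip_force: 52.4
```

>>> jog_arm:
  moves:
    - {"fingers": 1,"slide": [0,0,0.7],"angular": [0,0,0]}
    - {"fingers": 1,"slide": [0,0,1.5],"angular": [0,0,0]}
    - {"fingers": 1,"slide": [0,0,1.5],"angular": [0,0,0]}

```text
clock: 17.03
tcp_pos: [0.5684, 0.2072, 0.1842]
orientation: [0.0, 0.755, 0.656, 0.001]
wrist_force: [-1.5, -2.7, 11.6]
finger_gap: 0.0249
grip_force: 52.7
```

>>> jog_arm:
  moves:
    - {"fingers": 1,"slide": [0,0,0.5],"angular": [0,0,0]}
    - {"fingers": 1,"slide": [0,0,1],"angular": [0,0,0]}
    - {"fingers": 1,"slide": [0,0,1],"angular": [0,0,0]}

```text
clock: 17.28
tcp_pos: [0.5685, 0.2073, 0.1842]
orientation: [0.001, 0.755, 0.656, 0.001]
wrist_force: [-1.6, -2.5, 17.0]
finger_gap: 0.0248
grip_force: 53.4
```

```bash
python3 - <<'E'
from h import *
p=read_camera("scene");s=get_state();print(s['tcp_pos'],s['wrist_force'],s['ft_torque'])
save(p,"s8",(376,165,411,205),10)
E
```

```text
[0.56845006 0.20726562 0.18414124] [-2.70755487 -4.0134673  16.21632854] [-0.87856645  0.61089911 -0.02054931]
```

View pics/s8.png

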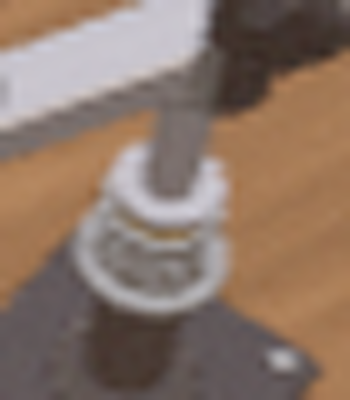

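The sleeve looks up, with just a sliver of brass left under the flange at (165,232). I unload and tug gently to confirm the lock.

>>> jog_arm:
  moves:
    - {"fingers": 1,"slide": [0,0,-2],"angular": [0,0,0]}
    - {"fingers": 1,"slide": [0,0,-4],"angular": [0,0,0]}
    - {"fingers": 1,"slide": [0,0,-6],"angular": [0,0,0]}
    - {"fingers": 1,"slide": [0,0,-6],"angular": [0,0,0]}

```text
clock: 17.67
tcp_pos: [0.5682, 0.207, 0.186]
orientation: [-0.0, 0.755, 0.656, -0.001]
wrist_force: [2.3, -1.7, -3.7]
finger_gap: 0.0251
grip_force: 51.1
```

>>> jog_arm:
  moves:
    - {"fingers": 1,"slide": [0,0,-1],"angular": [0,0,0]}
    - {"fingers": 1,"slide": [0,0,-2],"angular": [0,0,0]}
    - {"fingers": 1,"slide": [0,0,-2],"angular": [0,0,0]}

```text
clock: 17.92
tcp_pos: [0.5677, 0.207, 0.1865]
orientation: [-0.001, 0.755, 0.656, -0.002]
wrist_force: [3.7, -1.3, -15.3]
finger_gap: 0.0252
grip_force: 50.9
```

It is locked. I relax, release and back off.

>>> jog_arm:
  moves:
    - {"fingers": 1,"slide": [0,0,2],"angular": [0,0,0]}
    - {"fingers": 1,"slide": [0,0,2],"angular": [0,0,0]}
    - {"fingers": 0,"slide": [0,0,2],"angular": [0,0,0]}
    - {"fingers": 0,"slide": [0,0,2],"angular": [0,0,0]}
    - {"fingers": 0,"slide": [0,0,2],"angular": [0,0,0]}
    - {"fingers": 0,"slide": [0,0,2],"angular": [0,0,0]}
    - {"fingers": 0,"slide": [0,0,2],"angular": [0,0,0]}
    - {"fingers": 0,"slide": [0,0,-20],"angular": [0,0,0]}
    - {"fingers": 0,"slide": [0,0,-50],"angular": [0,0,0]}
    - {"fingers": 0,"slide": [0,0,-90],"angular": [0,0,0]}

```text
clock: 18.75
tcp_pos: [0.5669, 0.207, 0.2775]
orientation: [-0.001, 0.755, 0.656, -0.002]
wrist_force: [0.6, -0.4, 0.8]
finger_gap: 0.0854
grip_force: 0.0
```

>>> jog_arm:
  moves:
    - {"fingers": 0,"slide": [-40,0,0],"angular": [0,0,0]}
    - {"fingers": 0,"slide": [-80,0,0],"angular": [0,0,0]}
    - {"fingers": 0,"slide": [-120,0,0],"angular": [0,0,0]}
    - {"fingers": 0,"slide": [-160,0,0],"angular": [0,0,0]}
    - {"fingers": 0,"slide": [-200,0,0],"angular": [0,0,0]}
    - {"fingers": 0,"slide": [-200,0,0],"angular": [0,0,0]}

```text
clock: 19.25
tcp_pos: [0.5398, 0.0033, 0.2795]
orientation: [0.001, 0.757, 0.653, -0.001]
wrist_force: [0.9, 0.9, -0.2]
finger_gap: 0.0855
grip_force: 0.0
```

```bash
python3 - <<'E'
from h import *
p=read_camera("scene");save(p,"s9",(340,130,440,220),6)
E
```

```text
(no output)
```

View pics/s9.png

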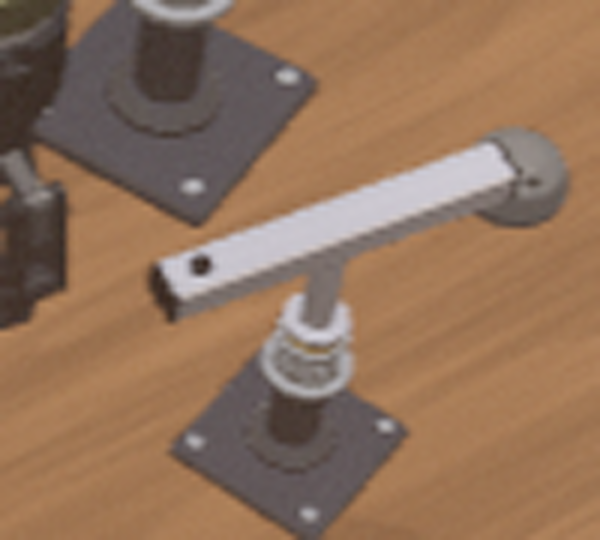

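The lamp stands upright on the small post, with its flange at (318,315), the sleeve up and the gripper clear.

```bash
python3 -c "
from workcell import *
print(hand_in())"
```

```text
the job is handed in; nothing more can be done
None
```

The light bar is mounted and locked on the smaller post: it held against a 15 N tug, then I let go, moved the gripper clear and handed in at about 19 s (no verdict was returned).

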